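Seat a row of test-tube stoppers in one pass of the fingertips

TASK

The stoppers in the front row of the test-tube rack have worked up out of the glass. Run your closed fingertips along the row in one pass, from the robot's left-hand end to its right, gently pressing each stopper down in turn until its flange sits on the rim, and keep the fingertips low over the row (within about 5 cm of the stoppers) until the last one is home. Do not grip or lift any tube, leave everything else where it stands, and finish with the hand clear.

Things in the scene. Friction and masses are not known exactly. Their poses are not given: they have to be found in the camera images.
- rack: Blue plastic test-tube rack, 102 x 198 x 76 mm, standing firm on the bench (it does not shift). Origin: centre of its underside; z up; y along its length and its rows. Three rows of six square holes, 30 mm apart both ways, rows at x = -30, 0 and +30 mm; its upper grid is 68 mm above the bench. The five stoppered tubes stand in the row at x = -30 mm, the row nearest the robot, at y = 75, 45, -15, -45 and -75 mm (the hole at y = 15 mm is empty).
- tube1: Clear glass test tube no. 1 of the stoppered row (1 = the robot's left-hand end, 5 = its right-hand end), 16 mm diameter, 100 mm long, upright and loose in its rack hole with 1 mm play. Origin: centre of its bottom, 6 mm above the bench; z up.
- stopper1 (a joint): How far the stopper of tube 1 has been pushed in, m: 0 = standing 6 mm proud of the glass rim, 0.006 = home, its flange on the rim, a firm stop. It slides straight down against about 4 N of friction (10 N seats it firmly) and stays where it is left; it starts between 0 and 0.0035.
- stopper1_top (a point): Centre of the flat top of the stopper of tube 1: a white silicone-rubber push-in stopper with a flange 20 mm in diameter and 8 mm thick, which gives about 1 mm per 8 N. The top moves with the stopper: about 120 mm above the bench at joint 0, 114 mm when home.
- tube2: Clear glass test tube no. 2 of the stoppered row (1 = the robot's left-hand end, 5 = its right-hand end), 16 mm diameter, 100 mm long, upright and loose in its rack hole with 1 mm play. Origin: centre of its bottom, 6 mm above the bench; z up.
- stopper2 (a joint): How far the stopper of tube 2 has been pushed in, m: 0 = standing 6 mm proud of the glass rim, 0.006 = home, its flange on the rim, a firm stop. It slides straight down against about 4 N of friction (10 N seats it firmly) and stays where it is left; it starts between 0 and 0.0035.
- stopper2_top (a point): Centre of the flat top of the stopper of tube 2: a white silicone-rubber push-in stopper with a flange 20 mm in diameter and 8 mm thick, which gives about 1 mm per 8 N. The top moves with the stopper: about 120 mm above the bench at joint 0, 114 mm when home.
- tube3: Clear glass test tube no. 3 of the stoppered row (1 = the robot's left-hand end, 5 = its right-hand end), 16 mm diameter, 100 mm long, upright and loose in its rack hole with 1 mm play. Origin: centre of its bottom, 6 mm above the bench; z up.
- stopper3 (a joint): How far the stopper of tube 3 has been pushed in, m: 0 = standing 6 mm proud of the glass rim, 0.006 = home, its flange on the rim, a firm stop. It slides straight down against about 4 N of friction (10 N seats it firmly) and stays where it is left; it starts between 0 and 0.0035.
- stopper3_top (a point): Centre of the flat top of the stopper of tube 3: a white silicone-rubber push-in stopper with a flange 20 mm in diameter and 8 mm thick, which gives about 1 mm per 8 N. The top moves with the stopper: about 120 mm above the bench at joint 0, 114 mm when home.
- tube4: Clear glass test tube no. 4 of the stoppered row (1 = the robot's left-hand end, 5 = its right-hand end), 16 mm diameter, 100 mm long, upright and loose in its rack hole with 1 mm play. Origin: centre of its bottom, 6 mm above the bench; z up.
- stopper4 (a joint): How far the stopper of tube 4 has been pushed in, m: 0 = standing 6 mm proud of the glass rim, 0.006 = home, its flange on the rim, a firm stop. It slides straight down against about 4 N of friction (10 N seats it firmly) and stays where it is left; it starts between 0 and 0.0035.
- stopper4_top (a point): Centre of the flat top of the stopper of tube 4: a white silicone-rubber push-in stopper with a flange 20 mm in diameter and 8 mm thick, which gives about 1 mm per 8 N. The top moves with the stopper: about 120 mm above the bench at joint 0, 114 mm when home.
- tube5: Clear glass test tube no. 5 of the stoppered row (1 = the robot's left-hand end, 5 = its right-hand end), 16 mm diameter, 100 mm long, upright and loose in its rack hole with 1 mm play. Origin: centre of its bottom, 6 mm above the bench; z up.
- stopper5 (a joint): How far the stopper of tube 5 has been pushed in, m: 0 = standing 6 mm proud of the glass rim, 0.006 = home, its flange on the rim, a firm stop. It slides straight down against about 4 N of friction (10 N seats it firmly) and stays where it is left; it starts between 0 and 0.0035.
- stopper5_top (a point): Centre of the flat top of the stopper of tube 5: a white silicone-rubber push-in stopper with a flange 20 mm in diameter and 8 mm thick, which gives about 1 mm per 8 N. The top moves with the stopper: about 120 mm above the bench at joint 0, 114 mm when home.
- open_tube1: Short open glass tube, 16 mm diameter, 75 mm long, in the rack's row farthest from the robot; leave alone. Origin: centre of its bottom.
- open_tube2: A second short open tube like it, in the same row; leave alone.
- flask: Glass conical flask, 84 mm across the base, 125 mm tall, beside the rack's left end; leave alone. Origin: centre of its base.
- wash_bottle: White wash bottle with bent spout, 68 mm diameter, 195 mm tall; leave alone. Origin: centre of its base.
- beaker: Glass beaker, 68 mm diameter, 95 mm tall; leave alone. Origin: centre of its base.
- marker: Marker pen lying on the bench, 133 mm long, 14 mm thick; leave alone. Origin: on the bench under its middle.
- timer: White bench timer lying flat, 62 x 70 x 16 mm; leave alone. Origin: centre of its underside.
- spare_stopper: A spare stopper standing flange-down on the bench between robot and rack, 20 mm diameter, 24 mm tall; leave alone. Origin: centre of its underside.
There are look-alikes about, which are no part of the job. What is shaped like the tube3 but purple or turquoise is not meant. What is shaped like the tube4 but blue or brown is not meant.

How it is judged:
On the way, in this order (a step that is already met when the one before it is completed fails the run):
1. the fingers press the stopper of tube 1 home (value of joint stopper1 above 0.005 m and contact force between the fingers and tube1 above 0.5 N), for 0.02 s.
2. the fingers press the stopper of tube 2 home (value of joint stopper2 above 0.005 m and contact force between the fingers and tube2 above 0.5 N), for 0.02 s.
3. the fingers press the stopper of tube 3 home (value of joint stopper3 above 0.005 m and contact force between the fingers and tube3 above 0.5 N), for 0.02 s.
4. the fingers press the stopper of tube 4 home (value of joint stopper4 above 0.005 m and contact force between the fingers and tube4 above 0.5 N), for 0.02 s.
5. the fingers press the stopper of tube 5 home (value of joint stopper5 above 0.005 m and contact force between the fingers and tube5 above 0.5 N), for 0.02 s.
At the end, for the whole second after the job is handed in: All five stoppers are home (joint above 0.005 m of 0.006), the five tubes stand upright in their holes within 6 mm of where they began, and the bystanders are within 20 mm of where they stood (value of joint each of stopper1, stopper2, stopper3, stopper4, stopper5 above 0.005 m and distance of each of tube1, tube2, tube3, tube4, tube5 from where it was at the start of the episode below 0.006 m and angle between each of tube1, tube2, tube3, tube4, tube5's own z axis and vertical below 0.08 rad and distance of each of open_tube1, open_tube2, flask, wash_bottle, beaker, marker, timer, spare_stopper from where it was at the start of the episode below 0.02 m and linear speed of each of tube1, tube2, tube3, tube4, tube5 below 0.02 m/s); the robot touches nothing.
It fails at once if a tube of the row was lifted or carried (moved more than 12 mm) (distance of any of tube1, tube2, tube3, tube4, tube5 from where it was at the start of the episode above 0.012 m).
It fails at once if a stopper was pressed harder than 45 N (contact force between the fingers and tube1 above 45 N or contact force between the fingers and tube2 above 45 N or contact force between the fingers and tube3 above 45 N or contact force between the fingers and tube4 above 45 N or contact force between the fingers and tube5 above 45 N).
It fails at once if the pass was broken off: after the first stopper and before the last, the fingers left the row (fingertips over about 65 mm above the stoppers, or hand 75 mm to either side or 120 mm past an end) (value of joint stopper1 above 0.005 m and value of joint stopper5 below 0.005 m and (z of the grasp point in the frame of rack above 0.2 m or x of the grasp point in the frame of rack above 0.045 m or x of the grasp point in the frame of rack below -0.105 m or y of the grasp point in the frame of rack above 0.195 m or y of the grasp point in the frame of rack below -0.195 m)).
It fails at once if a bystander was moved more than 20 mm or knocked over (distance of any of open_tube1, open_tube2, flask, wash_bottle, beaker, marker, timer, spare_stopper from where it was at the start of the episode above 0.02 m or angle between any of open_tube1, open_tube2, flask, wash_bottle, beaker, marker, timer, spare_stopper's own z axis and vertical above 0.5 rad).
It also fails if it takes over 40 s, if anything falls off the work surface, if the arm or the gripper's body presses on something with over 40 N, if the wrist force passes 120 N, or if a joint passes its speed limit or range.

ROBOT

A 6-joint arm with a two-finger parallel gripper is mounted at the origin on the work surface. World frame = base frame: x ahead of the robot, y to its left, z up, the work surface at z = 0. Lengths are in m, angles in rad, forces in N, time in s.
With the tool pointing down it reaches from about 0.3 to 0.875 m from the base axis. Payload 4.2 kg.
Tool frame: the origin (TCP) lies at the very end of the fingers, on their centre line; the grasp point (between the pads) lies 19 mm behind it; z points along the fingers, y is the line along which they close (so a half turn about z gives the same grasp; the last joint's range is limited). The gripper opens to 85 mm and grips with 20 to 120 N. Pads are 22 mm wide; open, the fingers measure 114 mm over their backs; the gripper's body (76 mm by 85 mm) begins 54 mm behind the grasp point. The pads swing forward as they close: fully open they stand 13 mm farther back than shut.
Start: joints at [-1.297, 0.32, 1.565, -0, 1.257, -0.02], TCP at [0.167, -0.55, 0.194] pointing down, gripper open.
Joint ranges: [-3.11, 3.11], [-0.84, 2.01], [0.21, 2.61], [-1.34, 4.49], [0.05, 2.63], [-2.56, 2.56]. Speed limits (rad/s): [2.57, 2.57, 3.14, 3.14, 3.14, 3.14].

INTERFACE

Orientations are given as a unit quaternion [x, y, z, w].
In Python, from bench import r gives the robot as it stands. The module is installed in compiled form; this text tells all that it offers.
- The arm moves only by the shell command python3 -m creep 'ROWS' [FORCE]. ROWS is JSON, a list of rows, each an object of numbers: "claw": the finger opening in cm, from 0 to 8.54; "x", "y", "z": the shift along the world's x, y, z in cm; "spin": the turn about the world's z in rad. A call has 1 to 20 rows; each row is the pose to reach, as a shift and turn from the pose commanded when the call began; what a row does not reach only later rows make up. A row lasts 1/8 s, in which the tool goes at most 62.5 mm and 10.7 degrees, less where a joint would pass 70% of its speed; a pose out of reach is approached as far as the arm can. A call with a gripper value outside its range is refused whole. The fingers move at their own pace and stop on an object; FORCE is the grip in N (left out, the last holds). Time passes only in rows, so rows that repeat a pose let the fingers close. It gives the time, the measured TCP pose, the force, the opening and the grip force at its end, in the units of the state.
- r.state(): the state, without advancing time (a new reading comes with each control period).
- r.grab_frame(name): name is "scene" or "top" or "wrist"; returns a dict with "img" (384x512x3 uint8, red, green, blue), "camera_matrix" (3x3 intrinsics, pixels), "R" (3x3) and "t" (3): a world point X has camera coordinates R X + t. Camera axes: x right, y down, z forward; pixel columns grow to the right and rows downward; lengths in m; the calibration is good to about 2 mm. A picture is of the moment at which its call begins. There is no depth.
- r.hand_in(): hands the job in; it is judged then, once.
The state is a dict: "t": time; "q": joint angles; "joint_velocities": joint speeds; "effort": joint torques, N m; "tcp_pos": TCP position; "tcp_rot": TCP orientation; "ft_force": force on the tool from outside, world axes, zero at the start; "torque": the same for the moment, N m; "gripper_width": finger opening in m; "grip_force": force on a finger pad.
Only numpy, scipy, OpenCV 4.12 (cv2) and the standard library are available. Lean on these libraries where they do the work, as an engineer would, in place of code of your own. Each camera call takes 0.05 s, during which the arm holds its last target. There are 200 camera calls.

## Working session

There is one attempt and no reset: what is moved stays moved. The work goes in short steps, Python scripts to look and compute and a shell command to move; the robot and the scene stay as the last step left them, time stands still between calls to the robot, and variables do not carry over. Pictures are saved under pics/ and viewed, at most 10 in all, crops included, and the job is handed in when it is done.

```bash
mkdir -p pics; cat > h.py <<'E'
from bench import r
import numpy as np, cv2, pickle
def shot(n,f):
    d=r.grab_frame(n); pickle.dump(d,open(f'pics/{f}.pkl','wb')); cv2.imwrite(f'pics/{f}.png',d['img'][:,:,::-1]); return d
def ray(d,u,v,z):
    K,R,t=d['camera_matrix'],np.array(d['R']),np.array(d['t'])
    c=-R.T@t; w=R.T@np.linalg.inv(K)@np.array([u,v,1.]); return c+w*(z-c[2])/w[2]
def crop(f,o,x,y,w,h,s):
    im=cv2.imread(f'pics/{f}.png')[y:y+h,x:x+w]; cv2.imwrite(f'pics/{o}.png',cv2.resize(im,None,fx=s,fy=s,interpolation=cv2.INTER_CUBIC))
E
python3 - <<'E'
from h import *
for n in('scene','top'): d=shot(n,n+'0'); print(-np.array(d['R']).T@d['t'])
print(r.state())
a=cv2.imread('pics/scene0.png');b=cv2.imread('pics/top0.png')
E
```

```text
[ 1.40864835 -0.50453669  0.87242403]
[0.44825119 0.02562684 1.2142393 ]
{'t': 0.1, 'q': array([-1.29699971e+00,  3.20260405e-01,  1.56556448e+00, -9.33764500e-06,
        1.25741124e+00, -2.00534906e-02]), 'joint_velocities': array([ 1.64844895e-03, -4.41372868e-04, -3.69229512e-03, -1.73243535e-04,
        4.11844963e-06, -1.36628865e-03]), 'effort': array([-3.24409311e-04, -4.16408765e+01, -2.34703320e+01, -4.96989730e-05,
        4.85727185e-03,  1.66989980e-05]), 'tcp_pos': array([ 0.16637782, -0.54988868,  0.19324487]), 'tcp_rot': array([ 9.89225372e-01,  1.46398389e-01, -1.08379948e-04, -8.14568950e-04]), 'ft_force': array([ 0.301169  , -0.08430986,  0.0454444 ]), 'torque': array([ 0.0516566 , -0.01063869, -0.00584005]), 'grip_force': 0.0, 'gripper_width': 0.08540096519258554}
```

View pics/top0.png

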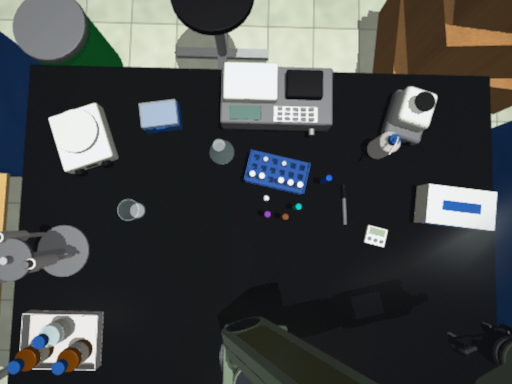

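View pics/scene0.png

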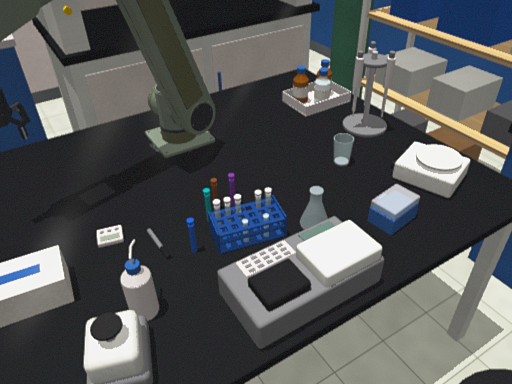

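The top view (up is +x, left is +y) shows the rack at about (278,172). The five white stoppers run from (253,173) to (300,185), and the coloured decoy tubes stand below and to the right. I'll enlarge it.

```bash
python3 - <<'E'
from h import *
crop('top0','c1',235,140,100,85,8)
crop('scene0','c2',180,165,120,95,6)
E
```

```text
(no output)
```

View pics/c1.png

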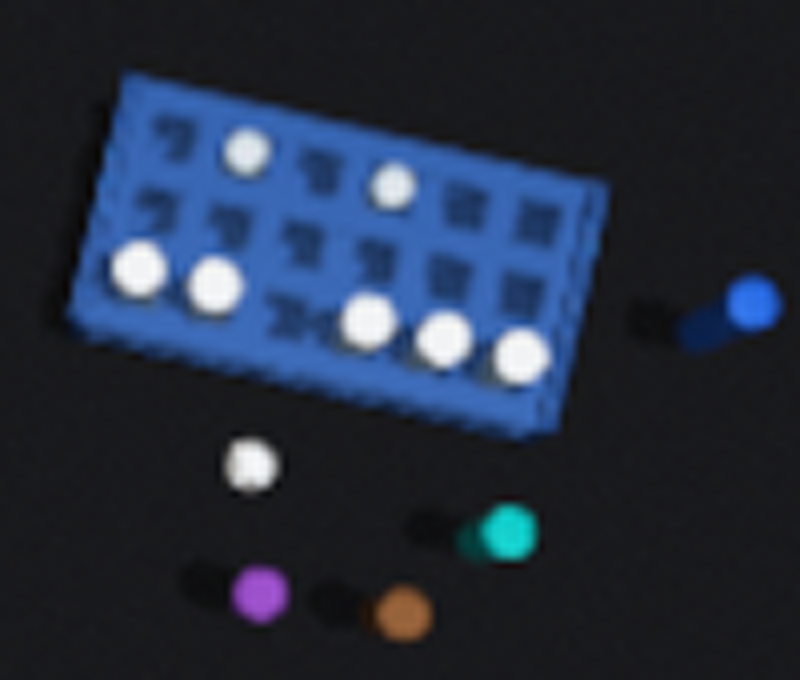

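View pics/c2.png

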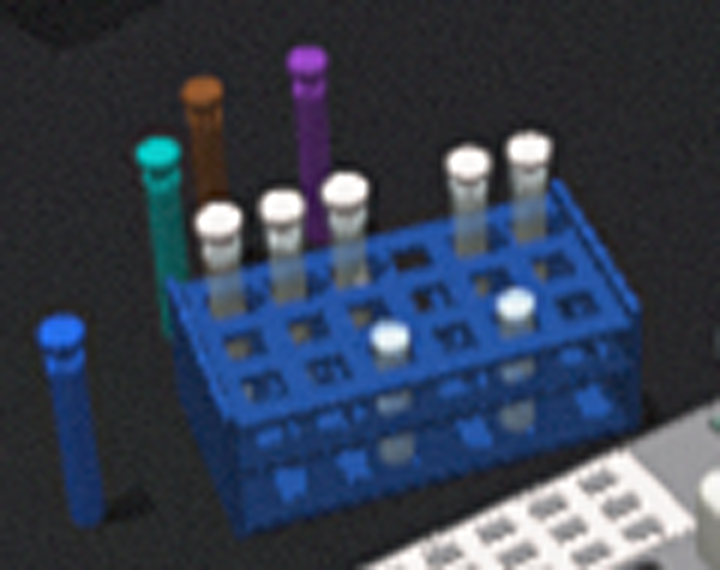

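The crop shows stopper tops at crop pixels (138,269), (214,286), (368,321), (443,340) and (521,356). The scene crop confirms there are five white-stoppered tubes with one gap in the row. Next I'll compute their positions.

```bash
python3 - <<'E'
from h import *
d=pickle.load(open('pics/top0.pkl','rb')); e=pickle.load(open('pics/scene0.pkl','rb'))
f=lambda p,o,s:(o[0]+(p[0]+.5)/s-.5,o[1]+(p[1]+.5)/s-.5)
T=[(138,269),(214,286),(368,321),(443,340),(521,356)]
S=[(528,146),(467,160),(344,187),(281,206),(217,217)]
A=np.array([ray(d,*f(p,(235,140),8),.118) for p in T])
B=np.array([ray(e,*f(p,(180,165),6),.118) for p in S])
print(A.round(4),B.round(4))
yr=np.array([75,45,-15,-45,-75])/1000
for P in (A,B):
    k=np.polyfit(yr,P[:,:2],1); ang=np.arctan2(k[0,1],k[0,0]); u=np.array([np.cos(ang),np.sin(ang)])
    print('scale',np.hypot(*k[0]),'ang',ang,'mid',k[1]); Q=k[1]+yr[:,None]*u; print(Q.round(4))
for n,p in dict(blue=(752,302),teal=(510,532),pur=(260,594),br=(403,613),spare=(251,465)).items(): print(n,ray(d,*f(p,(235,140),8),.11 if n!='spare' else .024).round(3))
print('bottle',ray(d,400,136,.19),'flask',ray(d,221,150,.1))
E
```

```text
[[ 0.5874  0.0239  0.118 ]
 [ 0.5816 -0.0053  0.118 ]
 [ 0.5695 -0.0646  0.118 ]
 [ 0.5629 -0.0934  0.118 ]
 [ 0.5574 -0.1234  0.118 ]] [[ 0.5845  0.0237  0.118 ]
 [ 0.5777 -0.0056  0.118 ]
 [ 0.5636 -0.0633  0.118 ]
 [ 0.5598 -0.0942  0.118 ]
 [ 0.5507 -0.1222  0.118 ]]
scale 1.0021227986258767 ang 1.3680302072028698 mid [ 0.57237289 -0.04962293]
[[ 0.5875  0.0238]
 [ 0.5814 -0.0055]
 [ 0.5694 -0.0643]
 [ 0.5633 -0.0937]
 [ 0.5573 -0.1231]]
scale 0.999631412967373 ang 1.3496360500863405 mid [ 0.56792575 -0.04938519]
[[ 0.5844  0.0238]
 [ 0.5778 -0.0055]
 [ 0.5646 -0.064 ]
 [ 0.5581 -0.0933]
 [ 0.5515 -0.1226]]
blue [ 0.581 -0.214  0.11 ]
teal [ 0.49  -0.121  0.11 ]
pur [ 0.464 -0.026  0.11 ]
br [ 0.458 -0.081  0.11 ]
spare [ 0.519 -0.025  0.024]
bottle [ 0.69715443 -0.40295043  0.19      ] flask [0.66039602 0.12194694 0.1       ]
```

```bash
python3 -m creep '[{"x":4,"y":2,"z":1,"spin":0.15,"claw":0},{"x":8,"y":6,"z":1,"spin":0.3,"claw":0},{"x":11,"y":10,"z":1,"spin":0.45,"claw":0},{"x":14,"y":15,"z":1,"spin":0.6,"claw":0},{"x":17,"y":20,"z":1,"spin":0.75,"claw":0},{"x":20,"y":25,"z":1,"spin":0.9,"claw":0},{"x":23,"y":30,"z":1,"spin":1.07,"claw":0},{"x":26,"y":35,"z":1,"spin":1.07,"claw":0},{"x":29,"y":40,"z":1,"spin":1.07,"claw":0},{"x":32,"y":45,"z":1,"spin":1.07,"claw":0},{"x":35.5,"y":49,"z":1,"spin":1.07,"claw":0},{"x":39,"y":53,"z":0,"spin":1.07,"claw":0},{"x":41,"y":56,"z":-1,"spin":1.07,"claw":0},{"x":41.9,"y":57.4,"z":-3,"spin":1.07,"claw":0},{"x":41.9,"y":57.4,"z":-4,"spin":1.07,"claw":0},{"x":41.9,"y":57.4,"z":-4,"spin":1.07,"claw":0},{"x":41.9,"y":57.4,"z":-4,"spin":1.07,"claw":0}]'
python3 - <<'E'
from h import *
d=shot('top','t1');e=shot('scene','s1');shot('wrist','w1')
crop('t1','t1c',235,140,100,75,6);crop('s1','s1c',190,130,120,95,5)
a,b,c=[cv2.imread(f'pics/{n}.png') for n in('t1c','s1c','w1')]
cv2.imwrite('pics/m1.png',np.vstack([np.hstack([cv2.resize(a,(400,300)),cv2.resize(b,(400,300))]),np.hstack([cv2.resize(c,(400,300)),np.zeros((300,400,3),np.uint8)])]))
s=r.state();print(s['t'],s['tcp_pos'],s['tcp_rot'],s['ft_force'],s['gripper_width'])
E
```

```text
t: 2.22
tcp_pos: [0.5855, 0.0228, 0.1548]
tcp_rot: [0.777, 0.63, 0.0, 0.0]
ft_force: [0.2, 0.4, -0.1]
gripper_width: 0.0004
grip_force: 0.0
2.375 [0.58571416 0.02299629 0.15493914] [7.76681402e-01 6.29893123e-01 6.11473547e-04 5.28271304e-04] [ 0.34049394 -0.23645876 -0.58931699] -0.00010614297242039186
```

View pics/m1.png

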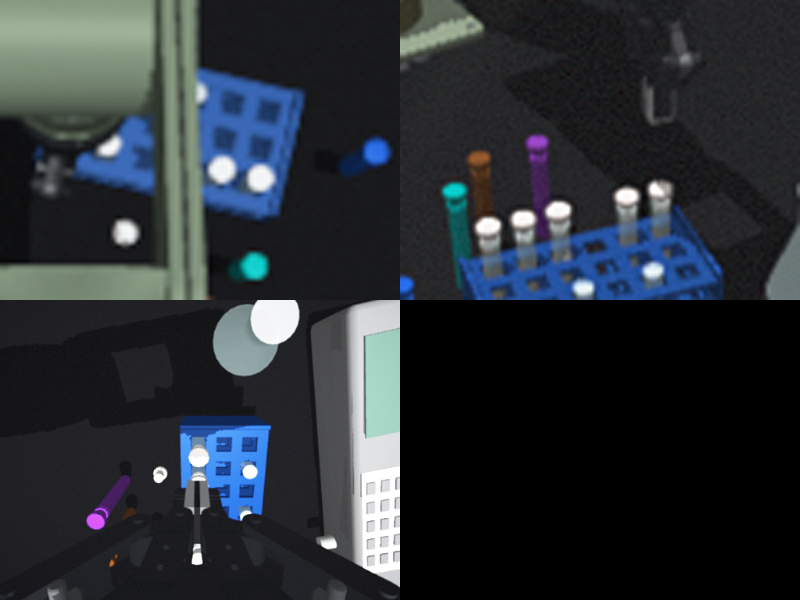

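In the wrist view, stopper 1 is at panel (198,457), just ahead of the closed tips and on their centre line. The scene view shows the tips above stopper 1. I'll check this numerically.

```bash
python3 - <<'E'
from h import *
d=pickle.load(open('pics/w1.pkl','rb'));e=pickle.load(open('pics/s1.pkl','rb'))
im=d['img'].astype(int); m=((im.min(2)>170)*255).astype(np.uint8)
n,l,st,c=cv2.connectedComponentsWithStats(m)
for i in range(1,n):
    if 60<st[i,4]<2500: print(st[i],c[i].round(1),ray(d,*c[i],.118).round(4))
def pr(d,X):
    p=np.array(d['camera_matrix'])@(np.array(d['R'])@X+d['t']); return (p[:2]/p[2]).round(1)
tcp=r.state()['tcp_pos']
print(pr(d,tcp),pr(e,tcp),pr(d,np.array([.586,.024,.118])),pr(e,np.array([.586,.024,.118])))
crop('w1','w1c',190,150,130,110,6)
E
```

```text
[241 189  27  25 518] [254. 201.] [0.5875 0.0221 0.118 ]
[311 211  19  18 263] [319.6 219.6] [ 0.6341 -0.0032  0.118 ]
[196 214  18  20 241] [204.1 223.5] [0.5459 0.0121 0.118 ]
[245 220  19  12 140] [253.7 226.1] [0.5831 0.002  0.118 ]
[307 269  15  13  75] [312.9 273.5] [ 0.6219 -0.049   0.118 ]
[411 305  20  14 221] [420.8 311.5] [ 0.7065 -0.1045  0.118 ]
[246 323  13  16 176] [252.  330.9] [ 0.5615 -0.0939  0.118 ]
[251.5 218.1] [267.5 178.6] [251.5 199. ] [268.  189.2]
```

View pics/w1c.png

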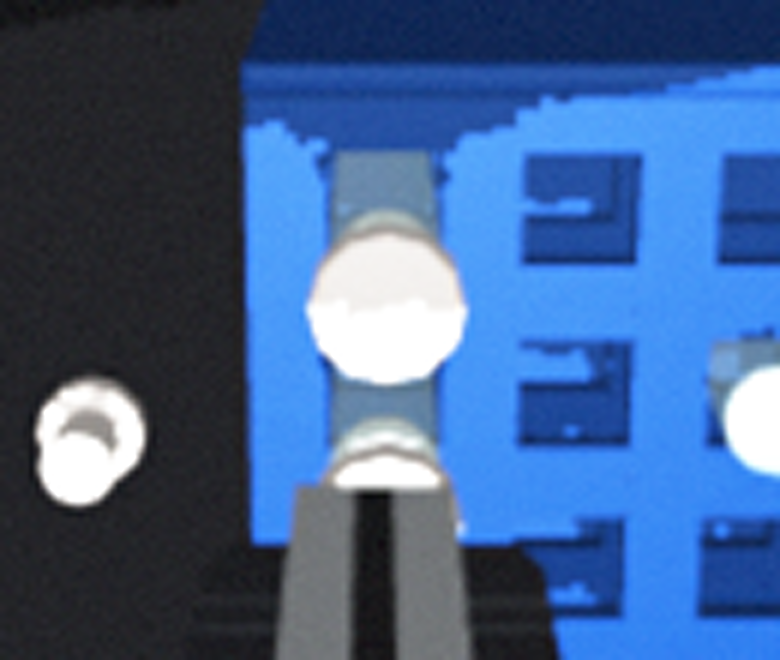

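Stopper 1 from the wrist view is (0.5875, 0.022), which agrees with the earlier estimate. But the visible finger end is at wrist row 231, while the reported TCP projects to row 218. I'll triangulate the real tip before descending.

```bash
python3 - <<'E'
from h import *
d=pickle.load(open('pics/w1.pkl','rb'));e=pickle.load(open('pics/s1.pkl','rb'))
def pr(d,X):
    p=np.array(d['camera_matrix'])@(np.array(d['R'])@X+d['t']); return (p[:2]/p[2]).round(1)
print('wristcam',-np.array(d['R']).T@d['t'],np.array(d['R'])[2])
s=r.state();tcp=s['tcp_pos'];u=np.array([.203,.979,0]);v=np.array([.979,-.203,0])
for h in(0,.01,.02,.03,.04):
  X=tcp+[0,0,h]; print(h,'w',pr(d,X),pr(d,X+.011*u),'s',pr(e,X),[pr(e,X+a*.0145*v+b*.011*u) for a in(-1,1) for b in(-1,1)])
crop('s1','s1d',235,130,65,75,8)
E
```

```text
wristcam [0.5998524  0.09198031 0.3355284 ] [-0.0550209  -0.27584983 -0.9596247 ]
0 w [251.5 218.1] [251.5 201.8] s [267.5 178.6] [array([261.9, 176.6]), array([269.3, 174.8]), array([265.7, 182.4]), array([273.2, 180.6])]
0.01 w [251.6 224.1] [251.5 207. ] s [267.5 175.6] [array([261.8, 173.6]), array([269.3, 171.9]), array([265.6, 179.4]), array([273.2, 177.7])]
0.02 w [251.6 230.7] [251.6 212.8] s [267.4 172.7] [array([261.8, 170.7]), array([269.2, 168.9]), array([265.6, 176.5]), array([273.2, 174.7])]
0.03 w [251.7 238.1] [251.6 219.3] s [267.4 169.6] [array([261.7, 167.7]), array([269.2, 165.9]), array([265.5, 173.4]), array([273.2, 171.6])]
0.04 w [251.7 246.5] [251.6 226.6] s [267.4 166.6] [array([261.6, 164.6]), array([269.2, 162.9]), array([265.5, 170.4]), array([273.2, 168.6])]
```

View pics/s1d.png

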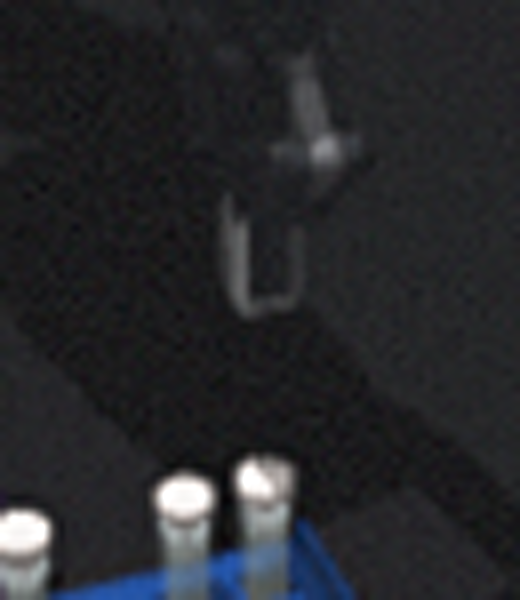

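Both views agree: the visible finger end is about 43 mm above the reported TCP, with no sideways offset. I'll come down in guarded steps and let the force show where contact really is.

```bash
python3 -m creep '[{"x":0.1,"z":-1,"claw":0},{"x":0.1,"z":-2,"claw":0},{"x":0.1,"z":-2.8,"claw":0},{"x":0.1,"z":-2.8,"claw":0}]'
python3 -m creep '[{"z":-0.2,"claw":0},{"z":-0.4,"claw":0},{"z":-0.6,"claw":0},{"z":-0.6,"claw":0}]'
```

```text
invalid input at $[0]: expected keys claw, x, y, z, spin
invalid input at $[0]: expected keys claw, x, y, z, spin
```

```bash
python3 -m creep '[{"x":0.1,"y":0,"z":-1,"spin":0,"claw":0},{"x":0.1,"y":0,"z":-2,"spin":0,"claw":0},{"x":0.1,"y":0,"z":-2.8,"spin":0,"claw":0},{"x":0.1,"y":0,"z":-2.8,"spin":0,"claw":0}]'
python3 -m creep '[{"x":0,"y":0,"z":-0.2,"spin":0,"claw":0},{"x":0,"y":0,"z":-0.4,"spin":0,"claw":0},{"x":0,"y":0,"z":-0.6,"spin":0,"claw":0},{"x":0,"y":0,"z":-0.6,"spin":0,"claw":0}]'
```

```text
t: 2.88
tcp_pos: [0.5858, 0.0236, 0.1248]
tcp_rot: [0.776, 0.63, -0.001, -0.001]
ft_force: [0.5, 1.2, -1.3]
gripper_width: -0.0003
grip_force: 0.0
t: 3.38
tcp_pos: [0.5864, 0.0236, 0.1199]
tcp_rot: [0.776, 0.63, -0.0, -0.0]
ft_force: [0.4, 1.0, -0.2]
gripper_width: -0.0006
grip_force: 0.0
```

```bash
for i in 1 2; do python3 -m creep '[{"x":0,"y":0,"z":-0.1,"spin":0,"claw":0},{"x":0,"y":0,"z":-0.2,"spin":0,"claw":0},{"x":0,"y":0,"z":-0.2,"spin":0,"claw":0}]' | egrep "tcp_pos|ft|t:"; done
python3 - <<'E'
from h import *
shot('scene','s2');shot('wrist','w2')
crop('s2','s2c',235,130,65,75,8);crop('w2','w2c',190,150,130,110,4)
a,b=cv2.imread('pics/s2c.png'),cv2.imread('pics/w2c.png')
cv2.imwrite('pics/m2.png',np.hstack([cv2.resize(a,(390,450)),cv2.resize(b,(400,450))]))
E
```

```text
t: 3.75
tcp_pos: [0.5865, 0.0236, 0.118]
tcp_rot: [0.776, 0.63, -0.0, -0.0]
ft_force: [0.5, -0.4, -0.4]
t: 4.12
tcp_pos: [0.5864, 0.0236, 0.1159]
tcp_rot: [0.776, 0.63, -0.0, -0.0]
ft_force: [-0.1, -0.2, 0.3]
```

View pics/m2.png

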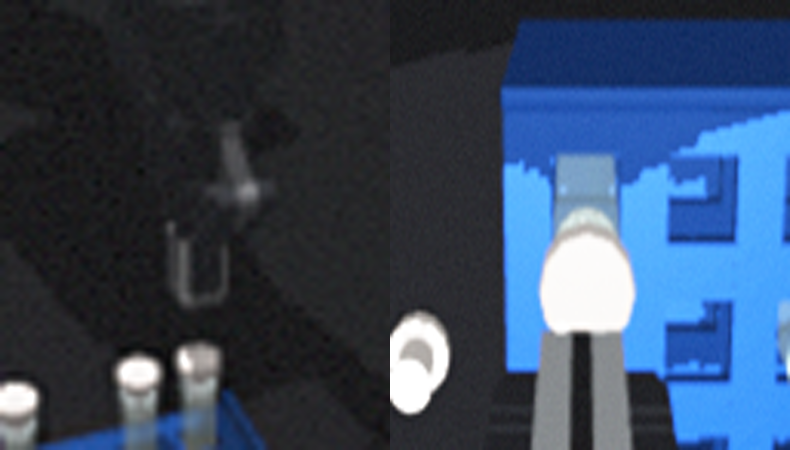

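The tips are still well above stopper 1: scene-panel tip at (185,305), stopper top at (198,357), roughly 40 mm. So the real tip is about 43 mm above the reported TCP, and they are centred sideways. I'll go lower.

```bash
python3 -m creep '[{"x":0,"y":0,"z":-0.6,"spin":0,"claw":0},{"x":0,"y":0,"z":-1.2,"spin":0,"claw":0},{"x":0,"y":0,"z":-1.8,"spin":0,"claw":0},{"x":0,"y":0,"z":-2.4,"spin":0,"claw":0},{"x":0,"y":0,"z":-2.6,"spin":0,"claw":0},{"x":0,"y":0,"z":-2.6,"spin":0,"claw":0}]'  | egrep "tcp_pos|ft|t:"
for i in 1 2 3; do python3 -m creep '[{"x":0,"y":0,"z":-0.1,"spin":0,"claw":0},{"x":0,"y":0,"z":-0.2,"spin":0,"claw":0},{"x":0,"y":0,"z":-0.2,"spin":0,"claw":0}]' | egrep "tcp_pos|ft|t:"; done
python3 - <<'E'
from h import *
shot('scene','s3');shot('wrist','w3')
crop('s3','s3c',235,130,65,75,8);crop('w3','w3c',190,150,130,110,4)
a,b=cv2.imread('pics/s3c.png'),cv2.imread('pics/w3c.png')
cv2.imwrite('pics/m3.png',np.hstack([cv2.resize(a,(390,450)),cv2.resize(b,(400,450))]))
E
```

```text
t: 4.97
tcp_pos: [0.5865, 0.0236, 0.0899]
tcp_rot: [0.776, 0.63, -0.0, -0.0]
ft_force: [0.0, -0.3, -0.1]
t: 5.35
tcp_pos: [0.5865, 0.0236, 0.088]
tcp_rot: [0.776, 0.63, 0.0, 0.0]
ft_force: [-0.2, -0.5, -0.2]
t: 5.72
tcp_pos: [0.5864, 0.0236, 0.0859]
tcp_rot: [0.776, 0.63, -0.0, -0.0]
ft_force: [0.5, -0.0, -0.4]
t: 6.1
tcp_pos: [0.5865, 0.0236, 0.0839]
tcp_rot: [0.776, 0.63, -0.0, -0.0]
ft_force: [1.2, 0.0, -1.0]
```

View pics/m3.png

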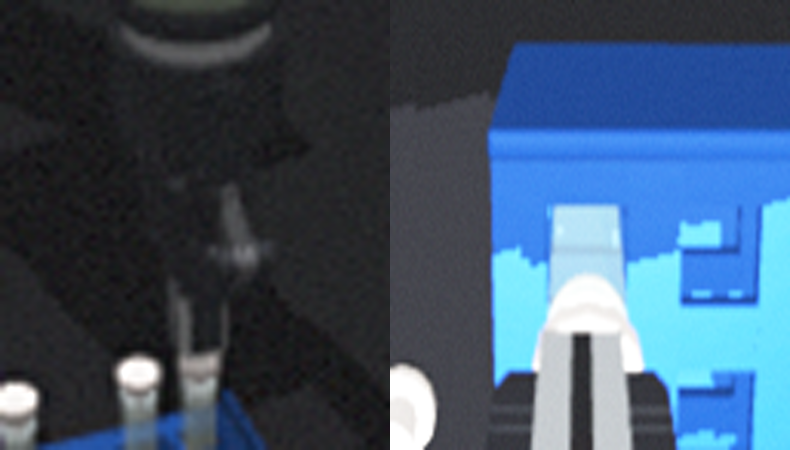

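The tips are now about 5–10 mm above stopper 1 and over it. In the wrist view the finger centre is at 582 and the stopper at 588, about 1.5 mm apart. I'll continue guarded.

```bash
python3 -m creep '[{"x":0.1,"y":0,"z":-0.2,"spin":0,"claw":0},{"x":0.1,"y":0,"z":-0.4,"spin":0,"claw":0},{"x":0.1,"y":0,"z":-0.4,"spin":0,"claw":0}]'  | egrep "tcp_pos|ft|t:"
for i in 1 2 3; do python3 -m creep '[{"x":0,"y":0,"z":-0.1,"spin":0,"claw":0},{"x":0,"y":0,"z":-0.1,"spin":0,"claw":0},{"x":0,"y":0,"z":-0.1,"spin":0,"claw":0}]' | egrep "tcp_pos|ft|t:"; done
```

```text
t: 6.58
tcp_pos: [0.5877, 0.0236, 0.0802]
tcp_rot: [0.776, 0.63, 0.0, 0.0]
ft_force: [0.3, 0.1, 0.9]
t: 6.95
tcp_pos: [0.5878, 0.0236, 0.0794]
tcp_rot: [0.776, 0.63, 0.0, 0.0]
ft_force: [-0.3, 0.2, 4.2]
t: 7.32
tcp_pos: [0.5876, 0.0236, 0.078]
tcp_rot: [0.776, 0.63, 0.0, 0.0]
ft_force: [-0.5, -0.1, 3.6]
t: 7.7
tcp_pos: [0.5875, 0.0236, 0.0769]
tcp_rot: [0.776, 0.63, -0.0, -0.0]
ft_force: [-1.0, -0.8, 3.8]
```

Contact came at reported z ≈ 0.080, and the stopper is sliding at about 4 N. I'll continue in 1 mm steps.

```bash
for i in 1 2 3; do python3 -m creep '[{"x":0,"y":0,"z":-0.1,"spin":0,"claw":0},{"x":0,"y":0,"z":-0.1,"spin":0,"claw":0}]' | egrep "tcp_pos|ft|t:"; done
```

```text
t: 7.95
tcp_pos: [0.5877, 0.0236, 0.0762]
tcp_rot: [0.776, 0.63, 0.0, 0.0]
ft_force: [0.4, -0.0, 4.6]
t: 8.2
tcp_pos: [0.5881, 0.0236, 0.0758]
tcp_rot: [0.776, 0.63, 0.001, 0.0]
ft_force: [-0.4, -0.4, 7.2]
t: 8.45
tcp_pos: [0.5885, 0.0236, 0.0754]
tcp_rot: [0.776, 0.63, 0.001, 0.001]
ft_force: [-0.7, 0.6, 9.8]
```

```bash
python3 -m creep '[{"x":0,"y":0,"z":-0.1,"spin":0,"claw":0},{"x":0,"y":0,"z":-0.2,"spin":0,"claw":0},{"x":0,"y":0,"z":-0.2,"spin":0,"claw":0}]' | egrep "tcp_pos|ft|t:"
```

```text
t: 8.82
tcp_pos: [0.5895, 0.0236, 0.0747]
tcp_rot: [0.776, 0.63, 0.002, 0.002]
ft_force: [-1.2, -0.5, 14.9]
```

Stopper 1 is seated: 15 N against the firm stop at a commanded z of 0.071. Tube 2 is next, using the same pressing height and a slow descent.

```bash
python3 -m creep '[{"x":0,"y":0,"z":1,"spin":0,"claw":0},{"x":0,"y":0,"z":2,"spin":0,"claw":0},{"x":-0.3,"y":-1.5,"z":2,"spin":0,"claw":0},{"x":-0.6,"y":-2.95,"z":2,"spin":0,"claw":0},{"x":-0.6,"y":-2.95,"z":2,"spin":0,"claw":0},{"x":-0.6,"y":-2.95,"z":1.6,"spin":0,"claw":0},{"x":-0.6,"y":-2.95,"z":1.3,"spin":0,"claw":0},{"x":-0.6,"y":-2.95,"z":1.1,"spin":0,"claw":0},{"x":-0.6,"y":-2.95,"z":0.9,"spin":0,"claw":0},{"x":-0.6,"y":-2.95,"z":0.8,"spin":0,"claw":0},{"x":-0.6,"y":-2.95,"z":0.7,"spin":0,"claw":0},{"x":-0.6,"y":-2.95,"z":0.6,"spin":0,"claw":0}]' | egrep "tcp_pos|ft|t:"
for i in 1 2 ; do python3 -m creep '[{"x":0,"y":0,"z":-0.1,"spin":0,"claw":0},{"x":0,"y":0,"z":-0.2,"spin":0,"claw":0},{"x":0,"y":0,"z":-0.2,"spin":0,"claw":0}]' | egrep "tcp_pos|ft|t:"; done
```

```text
t: 10.32
tcp_pos: [0.5819, -0.0059, 0.0785]
tcp_rot: [0.776, 0.63, 0.0, 0.0]
ft_force: [0.1, -0.5, 4.4]
t: 10.7
tcp_pos: [0.5817, -0.0059, 0.0762]
tcp_rot: [0.776, 0.63, 0.0, 0.0]
ft_force: [0.3, 0.6, 4.4]
t: 11.08
tcp_pos: [0.5826, -0.0059, 0.0754]
tcp_rot: [0.776, 0.63, 0.001, 0.001]
ft_force: [-0.4, 0.4, 9.9]
```

```bash
python3 -m creep '[{"x":0,"y":0,"z":-0.1,"spin":0,"claw":0},{"x":0,"y":0,"z":-0.2,"spin":0,"claw":0},{"x":0,"y":0,"z":-0.2,"spin":0,"claw":0}]' | egrep "tcp_pos|ft|t:"
python3 -m creep '[{"x":0,"y":0,"z":1,"spin":0,"claw":0},{"x":0,"y":0,"z":2,"spin":0,"claw":0},{"x":-0.3,"y":-1.5,"z":2,"spin":0,"claw":0},{"x":-0.6,"y":-3,"z":2,"spin":0,"claw":0},{"x":-0.9,"y":-4.5,"z":2,"spin":0,"claw":0},{"x":-1.2,"y":-5.85,"z":2,"spin":0,"claw":0},{"x":-1.2,"y":-5.85,"z":2,"spin":0,"claw":0},{"x":-1.2,"y":-5.85,"z":1.6,"spin":0,"claw":0},{"x":-1.2,"y":-5.85,"z":1.3,"spin":0,"claw":0},{"x":-1.2,"y":-5.85,"z":1.1,"spin":0,"claw":0},{"x":-1.2,"y":-5.85,"z":0.9,"spin":0,"claw":0},{"x":-1.2,"y":-5.85,"z":0.8,"spin":0,"claw":0},{"x":-1.2,"y":-5.85,"z":0.7,"spin":0,"claw":0},{"x":-1.2,"y":-5.85,"z":0.6,"spin":0,"claw":0}]' | egrep "tcp_pos|ft|t:"
for i in 1 2 3; do python3 -m creep '[{"x":0,"y":0,"z":-0.1,"spin":0,"claw":0},{"x":0,"y":0,"z":-0.2,"spin":0,"claw":0},{"x":0,"y":0,"z":-0.2,"spin":0,"claw":0}]' | egrep "tcp_pos|ft|t:"; done
```

```text
t: 11.45
tcp_pos: [0.5835, -0.006, 0.0747]
tcp_rot: [0.776, 0.63, 0.002, 0.002]
ft_force: [-0.8, -0.9, 15.5]
t: 13.2
tcp_pos: [0.5698, -0.0644, 0.0783]
tcp_rot: [0.776, 0.63, 0.0, 0.0]
ft_force: [0.0, 0.8, 3.8]
t: 13.58
tcp_pos: [0.5697, -0.0644, 0.0762]
tcp_rot: [0.776, 0.63, 0.0, 0.0]
ft_force: [-0.2, 0.8, 4.2]
t: 13.95
tcp_pos: [0.5706, -0.0645, 0.0754]
tcp_rot: [0.776, 0.63, 0.001, 0.001]
ft_force: [-0.6, 0.5, 10.4]
t: 14.32
tcp_pos: [0.5714, -0.0646, 0.0746]
tcp_rot: [0.776, 0.63, 0.002, 0.002]
ft_force: [-0.8, 1.5, 15.0]
```

Stoppers 2 and 3 are seated at 15 N. Now 4 and 5.

```bash
for k in 4 5; do python3 -m creep '[{"x":0,"y":0,"z":1,"spin":0,"claw":0},{"x":0,"y":0,"z":2,"spin":0,"claw":0},{"x":-0.3,"y":-1.5,"z":2,"spin":0,"claw":0},{"x":-0.6,"y":-2.95,"z":2,"spin":0,"claw":0},{"x":-0.6,"y":-2.95,"z":2,"spin":0,"claw":0},{"x":-0.6,"y":-2.95,"z":1.6,"spin":0,"claw":0},{"x":-0.6,"y":-2.95,"z":1.3,"spin":0,"claw":0},{"x":-0.6,"y":-2.95,"z":1.1,"spin":0,"claw":0},{"x":-0.6,"y":-2.95,"z":0.9,"spin":0,"claw":0},{"x":-0.6,"y":-2.95,"z":0.8,"spin":0,"claw":0},{"x":-0.6,"y":-2.95,"z":0.7,"spin":0,"claw":0},{"x":-0.6,"y":-2.95,"z":0.6,"spin":0,"claw":0}]' | egrep "tcp_pos|ft|t:"
for i in 1 2 3; do python3 -m creep '[{"x":0,"y":0,"z":-0.1,"spin":0,"claw":0},{"x":0,"y":0,"z":-0.2,"spin":0,"claw":0},{"x":0,"y":0,"z":-0.2,"spin":0,"claw":0}]' | egrep "tcp_pos|ft"; done; done
```

```text
t: 15.82
tcp_pos: [0.5638, -0.0939, 0.0784]
tcp_rot: [0.776, 0.63, 0.0, 0.0]
ft_force: [-0.1, 0.3, 4.3]
tcp_pos: [0.5637, -0.0939, 0.0761]
ft_force: [-0.2, 0.2, 3.7]
tcp_pos: [0.5647, -0.0941, 0.0754]
ft_force: [-1.0, 0.2, 10.9]
tcp_pos: [0.5655, -0.0942, 0.0746]
ft_force: [-1.8, 0.0, 15.8]
t: 18.45
tcp_pos: [0.5577, -0.1234, 0.0782]
tcp_rot: [0.776, 0.63, 0.0, 0.0]
ft_force: [0.2, -1.1, 4.3]
tcp_pos: [0.5577, -0.1234, 0.0761]
ft_force: [0.2, -0.6, 4.7]
tcp_pos: [0.5586, -0.1237, 0.0754]
ft_force: [-0.7, 0.6, 9.2]
tcp_pos: [0.5594, -0.1238, 0.0746]
ft_force: [-1.4, 0.3, 15.3]
```

All five showed the same slide at about 4 N and then a firm stop. Now I'll retreat upward and back, and check.

```bash
python3 -m creep '[{"x":0,"y":0,"z":1,"spin":0,"claw":0},{"x":0,"y":0,"z":3,"spin":0,"claw":0},{"x":0,"y":0,"z":6,"spin":0,"claw":0},{"x":0,"y":0,"z":10,"spin":0,"claw":0},{"x":0,"y":0,"z":14,"spin":0,"claw":0},{"x":-3,"y":-3,"z":15,"spin":0,"claw":0},{"x":-7,"y":-7,"z":15,"spin":0,"claw":0},{"x":-11,"y":-11,"z":15,"spin":0,"claw":0},{"x":-15,"y":-15,"z":15,"spin":0,"claw":0},{"x":-15,"y":-15,"z":15,"spin":0,"claw":0},{"x":-15,"y":-15,"z":15,"spin":0,"claw":0}]'
python3 - <<'E'
from h import *
shot('scene','s4');crop('s4','s4c',180,165,120,95,6)
E
```

```text
t: 20.95
tcp_pos: [0.4074, -0.2731, 0.2216]
tcp_rot: [0.777, 0.63, 0.0, -0.001]
ft_force: [0.3, 0.0, 1.0]
gripper_width: -0.0002
grip_force: 0.0
```

View pics/s4c.png

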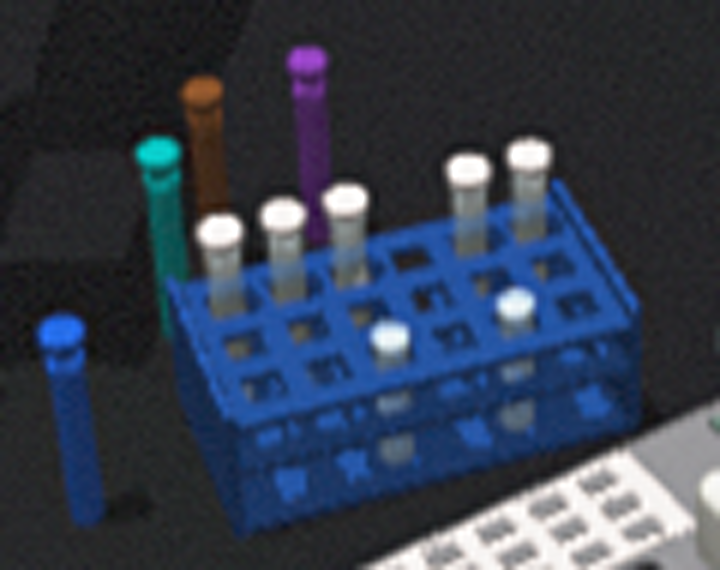

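All five stoppers, from crop (220,232) to (528,157), now sit lower with their flanges on the rims. The tubes are upright and nothing else has moved.

```bash
python3 -c "
from bench import r
print(r.hand_in())"
```

```text
the job is handed in; nothing more can be done
None
```

I pressed all five stoppers home in one left-to-right pass, at about 15 N each, with the hand clear and nothing else visibly moved; the job is handed in at about 21 s, but no verdict came back.

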